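Put the family's toothbrushes on charge

TASK

Put the four electric toothbrush handles on charge: stand each one upright in the charging dock whose ring has the same colour as the top of the handle, with its foot flat on the seat inside the ring. Leave the red bottle and the cream jar where they are.

Things in the scene. Friction and masses are not known exactly. Their poses are not given: they have to be found in the camera images.
- blue_brush: Loose electric toothbrush handle without its brush head, standing upright: round, white below and blue above (from 80 mm up), 32 mm in diameter and straight-sided from the foot to 125 mm, rounded in to 20 mm wide at 135 mm; a thin steel shaft of 6 mm diameter sticks up on top to 150 mm. About 0.13 kg. Origin: centre of its flat foot; z points up along the handle; yaw is of no importance.
- yellow_brush: Loose electric toothbrush handle without its brush head, standing upright: round, white below and yellow above (from 80 mm up), 32 mm in diameter and straight-sided from the foot to 125 mm, rounded in to 20 mm wide at 135 mm; a thin steel shaft of 6 mm diameter sticks up on top to 150 mm. About 0.13 kg. Origin: centre of its flat foot; z points up along the handle; yaw is of no importance.
- green_brush: Loose electric toothbrush handle without its brush head, standing upright: round, white below and green above (from 80 mm up), 32 mm in diameter and straight-sided from the foot to 125 mm, rounded in to 20 mm wide at 135 mm; a thin steel shaft of 6 mm diameter sticks up on top to 150 mm. About 0.13 kg. Origin: centre of its flat foot; z points up along the handle; yaw is of no importance.
- red_brush: Loose electric toothbrush handle without its brush head, standing upright: round, white below and red above (from 80 mm up), 32 mm in diameter and straight-sided from the foot to 125 mm, rounded in to 20 mm wide at 135 mm; a thin steel shaft of 6 mm diameter sticks up on top to 150 mm. About 0.13 kg. Origin: centre of its flat foot; z points up along the handle; yaw is of no importance.
- blue_dock: Fixed charging dock: white round base 72 mm in diameter, with a raised blue ring on top (68 mm outside, 54 mm inside diameter) around a flat seat. The seat is 10 mm above the counter, the top of the ring 16 mm. Empty at the start. Origin: centre of the underside, on the counter; z up.
- yellow_dock: Fixed charging dock: white round base 72 mm in diameter, with a raised yellow ring on top (68 mm outside, 54 mm inside diameter) around a flat seat. The seat is 10 mm above the counter, the top of the ring 16 mm. Empty at the start. Origin: centre of the underside, on the counter; z up.
- green_dock: Fixed charging dock: white round base 72 mm in diameter, with a raised green ring on top (68 mm outside, 54 mm inside diameter) around a flat seat. The seat is 10 mm above the counter, the top of the ring 16 mm. Empty at the start. Origin: centre of the underside, on the counter; z up.
- red_dock: Fixed charging dock: white round base 72 mm in diameter, with a raised red ring on top (68 mm outside, 54 mm inside diameter) around a flat seat. The seat is 10 mm above the counter, the top of the ring 16 mm. Empty at the start. Origin: centre of the underside, on the counter; z up.
- red_bottle: Loose small red bottle with a black cap and paper label, 42 mm in diameter, 115 mm tall. Not a toothbrush; leave it. Origin: centre of its underside.
- cream_jar: Loose squat yellow cream jar with a dark brown lid, 78 mm in diameter, 58 mm tall. Leave it. Origin: centre of its underside.
Not all that is in view belongs to the job. What is shaped like the yellow_dock but orange is not meant.

How it is judged:
By the outcome, as a careful person would: the job done as asked, in the order asked, and still so for the second after the job is handed in, with the robot touching nothing.
It also fails if it takes over 125 s, if anything falls off the work surface, if the arm or the gripper's body presses on something with over 40 N, if the wrist force passes 120 N, or if a joint passes its speed limit or range.

ROBOT

A 6-joint arm with a two-finger parallel gripper is mounted at the origin on the work surface. World frame = base frame: x ahead of the robot, y to its left, z up, the work surface at z = 0. Lengths are in m, angles in degrees, forces in N, time in s.
With the tool pointing down it reaches from about 0.25 to 0.725 m from the base axis. Payload 9.7 kg.
Tool frame: the origin (TCP) lies at the very end of the fingers, on their centre line; the grasp point (between the pads) lies 19 mm behind it; y points along the fingers, x is the direction in which the jaws open and shut, and the axes are right-handed (so a half turn about y gives the same grasp; the last joint's range is limited). The gripper opens to 85 mm and grips with 20 to 120 N. Pads are 22 mm wide; open, the fingers measure 114 mm over their backs; the gripper's body (76 mm by 85 mm) begins 54 mm behind the grasp point. The pads swing forward as they close: fully open they stand 13 mm farther back than shut.
Start: joints at [-74.026, 4.979, 10.078, 95.1, 0, 90], TCP at [0.151, -0.529, 0.231] pointing down, gripper open.
Joint ranges: [-179.16, 179.16], [-48.56, 103.87], [-65.8, 70.77], [-126.05, 130.52], [-82.76, 87.17], [-180, 180]. Speed limits (degrees/s): [127.2, 127.2, 147.25, 180, 180, 180].

INTERFACE

Orientations are given as [roll, pitch, yaw] about the fixed x, y, z axes, in that order (R = Rz(yaw) Ry(pitch) Rx(roll)).
In Python, from workcell import bot gives the robot as it stands.
- The arm moves only by the shell command python3 -m jog 'ROWS' [FORCE]. ROWS is JSON, a list of rows, each a list of 7 numbers: the closure, from 0 (fully open) to 1 (shut), then the shift along the world's x, y, z in units of 25 mm (1.0 is 25 mm), then the turn, a rotation vector about the world's x, y, z in units of 5 degrees (1.0 is 5 degrees). A call has 1 to 5 rows; each row is the pose to reach, as a shift and turn from the pose commanded when the call began; what a row does not reach only later rows make up. A row lasts 1/10 s, in which the tool goes at most 50 mm and 8.59 degrees, less where a joint would pass 70% of its speed; a pose out of reach is approached as far as the arm can. A call with a gripper value outside its range is refused whole. The fingers move at their own pace and stop on an object; FORCE is the grip in N (left out, the last holds). Time passes only in rows, so rows that repeat a pose let the fingers close. It gives the time, the measured TCP pose, the force and the opening at its end, in the units of the state.
- bot.get_obs(): the state, without advancing time (a new reading comes with each control period).
- bot.camera(name): name is "scene" or "top"; returns (picture, depth): 420x560x3 uint8, red, green, blue; 420x560 float32, m along the optical axis (not along the pixel's ray), 0 where there is no reading.
- bot.camera_model(name): a dict with "fx", "fy", "cx", "cy" (pixels), "rvec" (rotation vector, rad) and "tvec" (3), from world to camera coordinates, as OpenCV has them. Camera axes: x right, y down, z forward; pixel columns grow to the right and rows downward; lengths in m; the calibration is good to about 2 mm. A picture is of the moment at which its call begins. camera_model takes no time and is no camera call.
- bot.job_done(): hands the job in, once; it reports no verdict.
Trained networks look in the newest picture that a camera, given by its name, has taken for a name from the list of things; names that differ only in an ending like _2 or _b are one class to them, and where a whole thing is asked for, a point or a joint stands for the part that bears it (a point fixed in the world has none). Each returns a list of dicts, best first, with "conf" (0 to 1); they miss things now and then, are a little off and sometimes report something else, mostly with a low value. They report only what shows in the picture. A call takes as long as a camera call. They do not tell look-alikes from the thing itself.
- bot.regions_of(camera, label): "pixels" (420x560 bool, what is visible of it) and "point" ([row, column] in pixels, amid what is visible of it).
The state is a dict: "time": time; "q": joint angles; "qd": joint speeds; "joint_efforts": joint torques, N m; "ee_pos": TCP position; "tcp_rot": TCP orientation; "wrist_force": force on the tool from outside, world axes, zero at the start; "torque": the same for the moment, N m; "opening": finger opening in m.
Only numpy, scipy, OpenCV 4.12 (cv2) and the standard library are available. Lean on these libraries where they do the work, as an engineer would, in place of code of your own. Each camera call takes 0.05 s, during which the arm holds its last target. There are 200 camera calls.

## Working session

There is one attempt and no reset: what is moved stays moved. The work goes in short steps, Python scripts to look and compute and a shell command to move; the robot and the scene stay as the last step left them, time stands still between calls to the robot, and variables do not carry over. Pictures are saved under pics/ and viewed, about 12 in all and at most 16, crops included, and the job is handed in when it is done.

```bash
mkdir -p pics; cat > h.py <<'E'
from workcell import bot
import numpy as np, cv2
def world(cam,depth,mask):
    m=bot.camera_model(cam); R,_=cv2.Rodrigues(np.array(m["rvec"],float)); t=np.array(m["tvec"],float).ravel()
    r,c=np.nonzero(mask&(depth>0)); z=depth[r,c]
    P=np.stack([(c-m["cx"])/m["fx"]*z,(r-m["cy"])/m["fy"]*z,z],1)
    return (P-t)@R
def save(n,im): cv2.imwrite("pics/"+n+".png",im[:,:,::-1])
E
python3 - <<'E'
from h import *
for c in("top","scene"):
    im,d=bot.camera(c); save(c+"1",im); np.savez(c+"1.npz",im=im,d=d)
    for k in["blue_brush","yellow_brush","green_brush","red_brush","blue_dock","yellow_dock","green_dock","red_dock","red_bottle","cream_jar"]:
        for g in bot.regions_of(c,k):
            p=world(c,d,g["pixels"]); 
            if len(p)==0: continue
            print(c,k,round(g["conf"],2),np.round(g["point"]),len(p),"lo",np.round(np.percentile(p,2,0),3),"hi",np.round(np.percentile(p,98,0),3))
print(bot.get_obs())
E
```

```text
top blue_brush 0.55 [144. 173.] 344 lo [ 0.624  0.238 -0.001] hi [0.68  0.271 0.145]
top yellow_brush 0.82 [150. 371.] 296 lo [ 0.613 -0.243  0.012] hi [ 0.64  -0.216  0.147]
top yellow_brush 0.36 [223. 372.] 641 lo [ 0.434 -0.259  0.004] hi [ 0.497 -0.194  0.02 ]
top green_brush 0.68 [212. 173.] 286 lo [0.464 0.239 0.01 ] hi [0.491 0.269 0.145]
top red_brush 0.59 [151. 314.] 258 lo [ 0.618 -0.099  0.013] hi [ 0.643 -0.071  0.147]
top blue_dock 0.71 [223. 368.] 611 lo [ 0.434 -0.256  0.005] hi [ 0.495 -0.194  0.02 ]
top yellow_dock 0.79 [219. 318.] 613 lo [ 0.439 -0.127  0.005] hi [ 0.503 -0.064  0.019]
top yellow_dock 0.61 [275. 319.] 654 lo [ 0.299 -0.133 -0.   ] hi [ 0.361 -0.069  0.019]
top green_dock 0.88 [210. 252.] 579 lo [0.458 0.031 0.005] hi [0.522 0.092 0.02 ]
top red_dock 0.61 [158. 259.] 648 lo [ 0.591  0.024 -0.003] hi [0.658 0.089 0.02 ]
top red_dock 0.21 [210. 250.] 576 lo [0.46  0.033 0.005] hi [0.522 0.094 0.02 ]
top red_bottle 0.73 [195. 110.] 407 lo [0.499 0.4   0.   ] hi [0.538 0.436 0.117]
top red_bottle 0.16 [146. 176.] 352 lo [ 0.624  0.239 -0.001] hi [0.68  0
[... 1287 characters left out ...]
.028 0.001] hi [0.527 0.092 0.017]
{'time': 1.1, 'q': array([-7.40268441e+01,  4.97937291e+00,  1.00761590e+01,  9.50998082e+01,
        3.72170546e-04,  9.00012300e+01]), 'qd': array([ 0.00365453, -0.00345323, -0.01465002, -0.06230846, -0.0136731 ,
       -0.00800746]), 'joint_efforts': array([-1.85354220e-03, -5.20122778e+01,  4.64850497e+01,  2.21839880e-03,
       -1.71904376e-04, -5.65509154e-06]), 'ee_pos': array([ 0.15134977, -0.52874751,  0.23126119]), 'tcp_rot': array([-8.99996279e+01,  3.02209969e-03, -7.40280741e+01]), 'wrist_force': array([ 0.49820625, -0.75768007,  0.19538986]), 'torque': array([-6.26992703e-03, -6.22709016e-05, -1.25176687e-02]), 'opening': 0.08520297726607215}
```

View images.

```bash
python3 - <<'E'
import cv2
a=cv2.imread("pics/top1.png")[110:310,80:500]
cv2.imwrite("pics/top1c.png",cv2.resize(a,None,fx=1.9,fy=1.9,interpolation=cv2.INTER_CUBIC))
E
```

```text
(no output)
```

View pics/top1c.png

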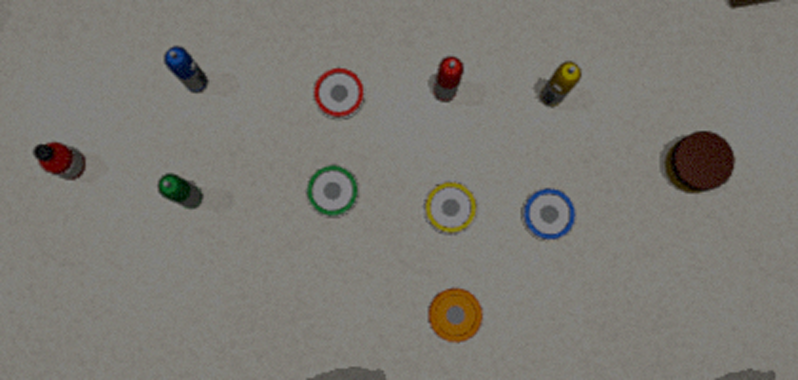

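View pics/scene1.png

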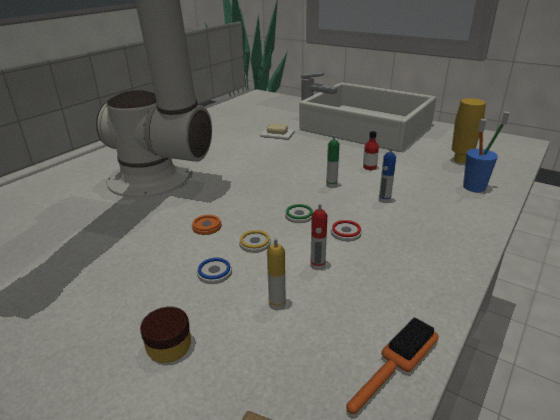

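The yellow dock is at top-camera pixel (row 219, col 318), and its ring is yellow around a white seat. The look-alike at (275, 319) is all orange, so I'll leave it. The red bottle at (195, 110) has a black cap and isn't a brush. Next I'll fit the centres.

```bash
cat >> h.py <<'E'
from scipy.optimize import least_squares
def fit(p,r):  # robust axis fit, xy
    f=lambda c:np.hypot(p[:,0]-c[0],p[:,1]-c[1])-r
    c0=np.median(p[:,:2],0)
    return least_squares(f,c0+np.array([.0,0]),loss="soft_l1",f_scale=.002).x
def locate(cam,d,k,want,tol=.06):
    out=None
    for g in bot.regions_of(cam,k):
        p=world(cam,d,g["pixels"]); m=np.median(p,0)
        if np.hypot(*(m[:2]-want))>tol: continue
        if "dock" in k:
            q=p[(p[:,2]>.0)]; h=cv2.minEnclosingCircle(q[np.hypot(*(q[:,:2]-np.median(q[:,:2],0)).T)<.04][:,:2].astype(np.float32)); return h[0],h[1]
        q=p[(p[:,2]>.02)&(p[:,2]<.12)&(np.hypot(*(p[:,:2]-m[:2]).T)<.03)]
        s=p[p[:,2]>.138]
        return fit(q,.016),(np.round(np.mean(s[:,:2],0),4) if len(s) else None)
E
python3 - <<'E'
from h import *
W=dict(blue_brush=(.643,.25),yellow_brush=(.628,-.234),green_brush=(.48,.252),red_brush=(.634,-.09),blue_dock=(.468,-.228),yellow_dock=(.474,-.098),green_dock=(.492,.062),red_dock=(.628,.056))
for c in("top","scene"):
    im,d=bot.camera(c)
    for k,w in W.items():
        r=locate(c,d,k,np.array(w)); print(c,k,None if r is None else (np.round(r[0],4),r[1]))
E
```

```text
top blue_brush (array([0.6174, 0.2381]), array([0.6387, 0.2546]))
top yellow_brush (array([ 0.6049, -0.2174]), array([ 0.6283, -0.2305]))
top green_brush (array([0.4677, 0.2299]), array([0.4786, 0.2536]))
top red_brush (array([ 0.634 , -0.0862]), array([ 0.6325, -0.0868]))
top blue_dock (array([ 0.4664, -0.2266]), 0.03642529621720314)
top yellow_dock (array([ 0.4715, -0.0958]), 0.03625763952732086)
top green_dock (array([0.4916, 0.0651]), 0.03809858486056328)
top red_dock (array([0.6269, 0.0586]), 0.037477556616067886)
scene blue_brush (array([0.64  , 0.2551]), array([0.6412, 0.2532]))
scene yellow_brush (array([ 0.647 , -0.2548]), array([ 0.6325, -0.2342]))
scene green_brush (array([0.495, 0.231]), array([0.4818, 0.2522]))
scene red_brush (array([ 0.635 , -0.0867]), array([ 0.6355, -0.0884]))
scene blue_dock (array([ 0.4701, -0.2296]), 0.03563263639807701)
scene yellow_dock (array([ 0.4745, -0.0982]), 0.03665076941251755)
scene green_dock (array([0.4944, 0.0608]), 0.03622841089963913)
scene red_dock (array([0.6284, 0.0561]), 0.03642480447888374)
```

```bash
python3 -m jog '[[0,0.5,0.8,0.8,0,0,1.6],[0,1,1.6,1.6,0,0,3.2],[0,1.5,2.4,1.6,0,0,4.8],[0,2,3.2,1.6,0,0,6.4],[0,2.5,4,1.6,0,0,8]]'
```

```text
time: 2.5
ee_pos: [0.2143, -0.428, 0.2715]
tcp_rot: [-90.0, -0.0, -33.7]
wrist_force: [0.1, -0.4, -0.0]
opening: 0.0853
```

```bash
python3 -m jog '[[0,1.3,1.4,0,0,0,1.36],[0,2.6,2.8,0,0,0,2.72],[0,3.9,4.2,0,0,0,4.08],[0,5.2,5.6,0,0,0,5.44],[0,6.6,7.1,0,0,0,6.8]]'; python3 -m jog '[[0,0.8,1.8,0,0,0,0],[0,1.6,3.6,0,0,0,0],[0,2.4,5.4,0,0,0,0],[0,3.2,7.2,0,0,0,0],[0,4,9,0,0,0,0]]';python3 -m jog '[[0,0.8,1.8,0,0,0,0],[0,1.6,3.6,0,0,0,0],[0,2.4,5.4,0,0,0,0],[0,3.2,7.2,0,0,0,0],[0,4,9,0,0,0,0]]'
```

```text
time: 3.0
ee_pos: [0.3789, -0.2507, 0.2716]
tcp_rot: [-90.0, -0.0, 0.2]
wrist_force: [0.6, -1.7, 0.9]
opening: 0.0856
time: 3.5
ee_pos: [0.4784, -0.0251, 0.2715]
tcp_rot: [-90.0, -0.0, -0.0]
wrist_force: [1.4, -0.5, 0.7]
opening: 0.0856
time: 4.0
ee_pos: [0.5784, 0.1999, 0.2713]
tcp_rot: [-90.0, -0.0, -0.0]
wrist_force: [0.4, -0.3, 0.7]
opening: 0.0857
```

```bash
python3 -m jog '[[0,1.2,1.1,0,0,0,0],[0,2.46,2.16,0,0,0,0],[0,2.46,2.16,-0.5,0,0,0]]'; python3 -m jog '[[0,0,0,-1.4,0,0,0],[0,0,0,-2.8,0,0,0],[0,0,0,-4.2,0,0,0],[0,0,0,-5.6,0,0,0],[0,0,0,-6.8,0,0,0]]'; python3 -m jog '[[0.3,0,0,0,0,0,0],[0.6,0,0,0,0,0,0],[1,0,0,0,0,0,0],[1,0,0,0,0,0,0],[1,0,0,0,0,0,0]]' 40;  python3 -m jog '[[1,0,0,0,0,0,0],[1,0,0,0,0,0,0],[1,0,0,0.2,0,0,0]]'
```

```text
time: 4.3
ee_pos: [0.6439, 0.2559, 0.2545]
tcp_rot: [-90.0, 0.1, 0.1]
wrist_force: [-0.0, -0.4, -0.5]
opening: 0.0848
time: 4.8
ee_pos: [0.639, 0.2516, 0.0866]
tcp_rot: [-90.0, 0.1, -0.0]
wrist_force: [0.2, 0.6, -0.3]
opening: 0.0858
time: 5.3
ee_pos: [0.6405, 0.2522, 0.0914]
tcp_rot: [-89.9, -0.2, -0.0]
wrist_force: [-0.1, -0.2, 5.7]
opening: 0.0307
time: 5.6
ee_pos: [0.6398, 0.2519, 0.0948]
tcp_rot: [-90.0, -0.1, -0.0]
wrist_force: [0.3, 0.2, -0.6]
opening: 0.0311
```

```bash
python3 -m jog '[[1,0,0,0.5,0,0,0],[1,0,0,1.2,0,0,0],[1,0,0,2,0,0,0],[1,-0.1,-0.3,2.7,0,0,0],[1,-0.3,-0.9,3,0,0,0]]'; python3 -m jog '[[1,-0.4,-1.1,0,0,0,0],[1,-0.8,-2.3,0,0,0,0],[1,-1.2,-3.5,0,0,0,0],[1,-1.6,-4.7,0,0,0,0],[1,-2,-5.9,0,0,0,0]]'; python3 -m jog '[[1,-0.4,-1.2,0,0,0,0],[1,-0.8,-2.4,0,0,0,0],[1,-1.2,-3.6,0,0,0,0],[1,-1.6,-4.8,0,0,0,0],[1,-2,-6,0,0,0,0]]';  python3 -m jog '[[1,-0.5,-1.2,0,0,0,0],[1,-1.1,-2.4,0,0,0,0],[1,-1.7,-3.6,0,0,0,0],[1,-2.2,-4.8,0,0,0,0],[1,-2.4,-5.4,0,0,0,0]]'; python3 -m jog '[[1,0,-0.4,0,0,0,0],[1,-0.1,-0.6,0,0,0,0],[1,-0.1,-0.7,0,0,0,0],[1,-0.1,-0.7,0,0,0,0]]'
python3 - <<'E'
from h import *
im,d=bot.camera("scene"); save("s2",cv2.resize(im[130:380,120:480],None,fx=2,fy=2))
E
```

```text
time: 6.1
ee_pos: [0.6325, 0.2298, 0.1714]
tcp_rot: [-89.9, -0.2, 0.0]
wrist_force: [0.5, -0.4, -0.6]
opening: 0.0309
time: 6.6
ee_pos: [0.5809, 0.0799, 0.169]
tcp_rot: [-90.0, 0.0, -0.0]
wrist_force: [0.1, 0.2, -0.8]
opening: 0.0309
time: 7.1
ee_pos: [0.5308, -0.0698, 0.169]
tcp_rot: [-90.0, -0.0, -0.0]
wrist_force: [0.7, -1.0, -1.0]
opening: 0.0308
time: 7.6
ee_pos: [0.4701, -0.2054, 0.1691]
tcp_rot: [-90.0, 0.0, -0.1]
wrist_force: [0.6, 0.1, -1.1]
opening: 0.0306
time: 8.0
ee_pos: [0.4696, -0.2204, 0.1687]
tcp_rot: [-90.0, 0.0, -0.0]
wrist_force: [-0.2, 0.4, -0.7]
opening: 0.0309
```

View pics/s2.png

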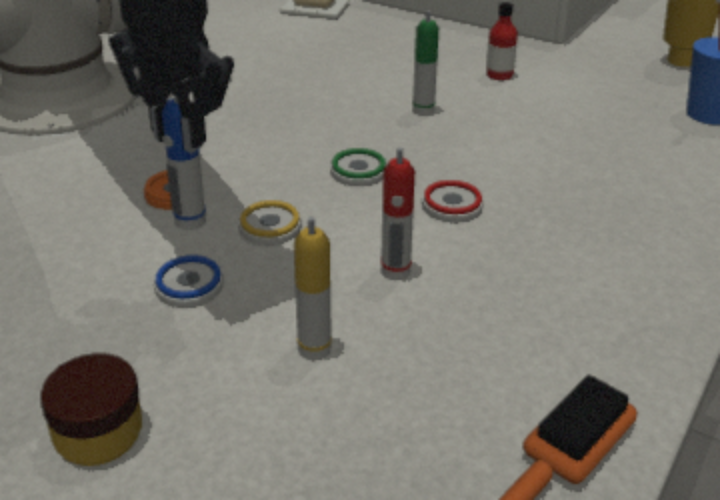

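The blue handle hangs straight in the gripper above the blue dock at (188, 280) in the crop. Lowering.

```bash
python3 -m jog '[[1,-0.05,-0.3,-0.4,0,0,0],[1,-0.05,-0.3,-1.2,0,0,0],[1,-0.05,-0.3,-2,0,0,0],[1,-0.05,-0.3,-2.5,0,0,0],[1,-0.05,-0.3,-2.65,0,0,0]]'; python3 -m jog '[[1,0,0,0,0,0,0],[1,0,0,-0.05,0,0,0],[1,0,0,-0.1,0,0,0],[1,0,0,-0.1,0,0,0]]'; python3 -m jog '[[1,0,0,-0.05,0,0,0],[1,0,0,-0.05,0,0,0]]'
```

```text
time: 8.55
ee_pos: [0.4676, -0.2279, 0.1013]
tcp_rot: [-90.0, 0.1, -0.0]
wrist_force: [-5.1, 1.3, 13.3]
opening: 0.0309
time: 8.95
ee_pos: [0.4687, -0.2285, 0.1013]
tcp_rot: [-90.1, -0.1, -0.0]
wrist_force: [-1.9, 0.6, 5.4]
opening: 0.0306
time: 9.15
ee_pos: [0.4688, -0.2286, 0.1013]
tcp_rot: [-90.1, -0.1, -0.0]
wrist_force: [-3.9, 1.5, 15.5]
opening: 0.031
```

```bash
python3 -m jog '[[0.8,0,0,0.1,0,0,0],[0.5,0,0,0.1,0,0,0],[0.2,0,0,0.1,0,0,0],[0,0,0,0.1,0,0,0],[0,0,0,0.1,0,0,0]]'; python3 -m jog '[[0,0,0,0,0,0,0],[0,0,0,0.8,0,0,0],[0,0,0,2,0,0,0],[0,0,0,3.6,0,0,0],[0,0,0,4.2,0,0,0]]'
python3 - <<'E'
from h import *
im,d=bot.camera("scene"); save("s3",cv2.resize(im[130:380,120:480],None,fx=2,fy=2))
print(locate("scene",d,"blue_brush",np.array([.468,-.228])),bot.get_obs()["ee_pos"])
for k in ["yellow_brush"]: print(locate("scene",d,k,np.array([.63,-.232])))
E
```

```text
time: 9.65
ee_pos: [0.4682, -0.2282, 0.101]
tcp_rot: [-90.0, 0.0, -0.0]
wrist_force: [-0.6, -0.2, 0.5]
opening: 0.0833
time: 10.15
ee_pos: [0.4689, -0.2286, 0.21]
tcp_rot: [-90.1, -0.2, -0.0]
wrist_force: [0.6, -0.2, 0.4]
opening: 0.0857
None [ 0.46915409 -0.2286677   0.20884558]
(array([ 0.64685315, -0.2549618 ]), array([ 0.6321, -0.2336]))
```

View pics/s3.png

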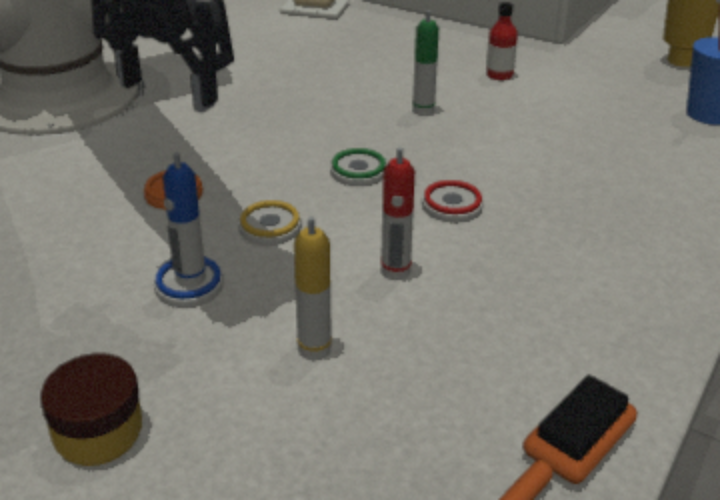

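The blue handle stands inside its ring at (188, 278). Now yellow.

```bash
python3 -m jog '[[0,1.5,0,0,0,0,0],[0,3,0,0,0,0,0],[0,4.5,-0.1,0,0,0,0],[0,6,-0.1,0,0,0,0],[0,6.46,-0.17,0,0,0,0]]'; python3 -m jog '[[0,0,0,0,0,0,0],[0,0,0,-1.2,0,0,0],[0,0,0,-2.8,0,0,0],[0,0,0,-4.2,0,0,0],[0,0,0,-4.75,0,0,0]]'; python3 -m jog '[[0.3,0,0,0,0,0,0],[0.6,0,0,0,0,0,0],[1,0,0,0,0,0,0],[1,0,0,0,0,0,0],[1,0,0,0,0,0,0]]' 40;  python3 -m jog '[[1,0,0,0,0,0,0],[1,0,0,0,0,0,0]]';  python3 -m jog '[[1,0,0,0.4,0,0,0],[1,0,0,1.2,0,0,0],[1,0,0,2,0,0,0],[1,0,0,2.8,0,0,0],[1,0,0,3.2,0,0,0]]'
```

```text
time: 10.8
ee_pos: [0.6318, -0.2318, 0.2023]
tcp_rot: [-89.9, 0.2, 0.0]
wrist_force: [0.3, 0.2, -0.3]
opening: 0.0852
time: 11.3
ee_pos: [0.6268, -0.2318, 0.083]
tcp_rot: [-89.9, 0.3, -0.0]
wrist_force: [-0.5, 0.1, -0.7]
opening: 0.0854
time: 11.8
ee_pos: [0.6307, -0.2328, 0.0898]
tcp_rot: [-90.1, -0.2, -0.0]
wrist_force: [0.3, 0.4, 7.1]
opening: 0.0311
time: 12.0
ee_pos: [0.6307, -0.2328, 0.0898]
tcp_rot: [-90.1, -0.2, -0.0]
wrist_force: [0.4, -0.3, 6.1]
opening: 0.0312
time: 12.5
ee_pos: [0.6302, -0.2326, 0.1703]
tcp_rot: [-90.1, -0.1, -0.0]
wrist_force: [0.2, 0.1, -1.9]
opening: 0.031
```

```bash
python3 -m jog '[[1,-0.4,0.4,0,0,0,0],[1,-1.3,1.2,0,0,0,0],[1,-2.3,2.1,0,0,0,0],[1,-3.3,3,0,0,0,0],[1,-4.3,3.8,0,0,0,0]]'; python3 -m jog '[[1,-0.9,0.7,0,0,0,0],[1,-1.6,1.3,0,0,0,0],[1,-2,1.62,0,0,0,0],[1,-2,1.62,0,0,0,0],[1,-2,1.62,0,0,0,0]]'; python3 -m jog '[[1,0,0,-0.4,0,0,0],[1,0,0,-1.2,0,0,0],[1,0,0,-2,0,0,0],[1,0,0,-2.5,0,0,0],[1,0,0,-2.7,0,0,0]]'; python3 -m jog '[[1,0,0,0,0,0,0],[1,0,0,-0.05,0,0,0],[1,0,0,-0.1,0,0,0],[1,0,0,-0.1,0,0,0]]'
```

```text
time: 13.0
ee_pos: [0.521, -0.1365, 0.1674]
tcp_rot: [-90.0, 0.0, -0.0]
wrist_force: [-0.7, 0.8, -2.0]
opening: 0.0309
time: 13.5
ee_pos: [0.4728, -0.0972, 0.1677]
tcp_rot: [-90.0, -0.0, -0.0]
wrist_force: [0.7, 0.5, -1.8]
opening: 0.0307
time: 14.0
ee_pos: [0.4721, -0.0973, 0.0996]
tcp_rot: [-90.0, 0.1, -0.1]
wrist_force: [-10.0, 1.1, 32.5]
opening: 0.0307
time: 14.4
ee_pos: [0.4729, -0.0973, 0.0997]
tcp_rot: [-90.0, -0.1, -0.0]
wrist_force: [-5.2, 0.8, 16.0]
opening: 0.0307
```

```bash
python3 -m jog '[[1,0,0,0.1,0,0,0],[0.5,0,0,0.1,0,0,0],[0.2,0,0,0.1,0,0,0],[0,0,0,0.1,0,0,0],[0,0,0,0.1,0,0,0]]'; python3 -m jog '[[0,0,0,0,0,0,0],[0,0,0,0.8,0,0,0],[0,0,0,2,0,0,0],[0,0,0,3.6,0,0,0],[0,0,0,4.3,0,0,0]]'; python3 -m jog '[[0,0,0,0,0,0,0],[0,0,0,0,0,0,0]]'
python3 - <<'E'
from h import *
im,d=bot.camera("scene"); save("s4",cv2.resize(im[130:380,120:480],None,fx=2,fy=2))
print(locate("scene",d,"red_brush",np.array([.634,-.087])))
E
```

```text
time: 14.9
ee_pos: [0.4722, -0.097, 0.0998]
tcp_rot: [-90.0, 0.0, -0.0]
wrist_force: [0.1, 0.0, -0.1]
opening: 0.0834
time: 15.4
ee_pos: [0.4729, -0.0971, 0.2109]
tcp_rot: [-90.0, -0.2, -0.0]
wrist_force: [-0.1, -0.6, 0.3]
opening: 0.0854
time: 15.6
ee_pos: [0.4723, -0.0969, 0.2071]
tcp_rot: [-90.0, -0.0, -0.0]
wrist_force: [0.5, 0.6, -0.2]
opening: 0.0853
(array([ 0.64892554, -0.11120304]), array([ 0.6354, -0.0889]))
```

View pics/s4.png

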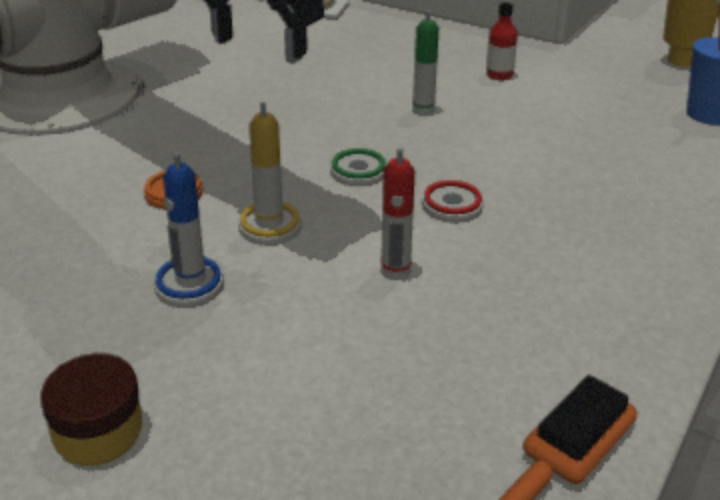

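The yellow handle stands in its ring at (270, 215). Now red: from (.472,-.097) to (.634,-.0875).

```bash
python3 -m jog '[[0,1.5,0.1,0,0,0,0],[0,3,0.2,0,0,0,0],[0,4.5,0.3,0,0,0,0],[0,6,0.38,0,0,0,0],[0,6.46,0.38,0,0,0,0]]'; python3 -m jog '[[0,0,0,0,0,0,0],[0,0,0,-1.2,0,0,0],[0,0,0,-2.8,0,0,0],[0,0,0,-4.2,0,0,0],[0,0,0,-4.65,0,0,0]]'; python3 -m jog '[[0.3,0,0,0,0,0,0],[0.6,0,0,0,0,0,0],[1,0,0,0,0,0,0],[1,0,0,0,0,0,0],[1,0,0,0,0,0,0]]' 40;  python3 -m jog '[[1,0,0,0,0,0,0],[1,0,0,0,0,0,0]]';  python3 -m jog '[[1,0,0,0.4,0,0,0],[1,0,0,1.2,0,0,0],[1,0,0,2,0,0,0],[1,0,0,2.8,0,0,0],[1,0,0,3.2,0,0,0]]'; python3 -m jog '[[1,0,0.4,0,0,0,0],[1,-0.1,1.4,0,0,0,0],[1,-0.2,2.6,0,0,0,0],[1,-0.26,3.8,0,0,0,0],[1,-0.26,4.8,0,0,0,0]]';  python3 -m jog '[[1,0,0.7,0,0,0,0],[1,0,1,0,0,0,0],[1,0,1,0,0,0,0],[1,0,1,0,0,0,0]]'
```

```text
time: 16.2
ee_pos: [0.6358, -0.0869, 0.2042]
tcp_rot: [-90.0, 0.2, 0.0]
wrist_force: [0.1, 0.2, -0.7]
opening: 0.0855
time: 16.7
ee_pos: [0.6306, -0.0873, 0.0869]
tcp_rot: [-90.0, 0.4, -0.0]
wrist_force: [0.5, 0.0, -0.2]
opening: 0.0854
time: 17.2
ee_pos: [0.6347, -0.0876, 0.0935]
tcp_rot: [-90.0, -0.2, -0.0]
wrist_force: [-0.9, -0.4, 6.7]
opening: 0.0305
time: 17.4
ee_pos: [0.6347, -0.0876, 0.0935]
tcp_rot: [-90.0, -0.2, -0.0]
wrist_force: [0.1, 0.7, 5.7]
opening: 0.0305
time: 17.9
ee_pos: [0.6343, -0.0875, 0.1741]
tcp_rot: [-90.0, -0.2, -0.0]
wrist_force: [0.3, -0.8, -1.8]
opening: 0.0306
time: 18.4
ee_pos: [0.6265, 0.0346, 0.1701]
tcp_rot: [-90.0, 0.1, 0.0]
wrist_force: [-0.0, -0.0, -1.6]
opening: 0.0311
time: 18.8
ee_pos: [0.6272, 0.0569, 0.171]
tcp_rot: [-90.0, 0.0, -0.0]
wrist_force: [-0.6, -0.1, -1.3]
opening: 0.031
```

```bash
python3 -m jog '[[1,0,0,-0.4,0,0,0],[1,0,0,-1.2,0,0,0],[1,0,0,-2,0,0,0],[1,0,0,-2.5,0,0,0],[1,0,0,-2.65,0,0,0]]'; python3 -m jog '[[1,0,0,0,0,0,0],[1,0,0,-0.05,0,0,0],[1,0,0,-0.1,0,0,0],[1,0,0,-0.1,0,0,0]]'
```

```text
time: 19.3
ee_pos: [0.6265, 0.0568, 0.1035]
tcp_rot: [-90.0, 0.1, -0.1]
wrist_force: [-3.8, -0.9, 6.7]
opening: 0.0313
time: 19.7
ee_pos: [0.6277, 0.0576, 0.1035]
tcp_rot: [-90.0, -0.1, -0.0]
wrist_force: [0.0, 0.1, 2.4]
opening: 0.0309
```

```bash
python3 -m jog '[[1,0,0,0,0,0,0],[0.5,0,0,0,0,0,0],[0.2,0,0,0,0,0,0],[0,0,0,0,0,0,0],[0,0,0,0,0,0,0]]'; python3 -m jog '[[0,0,0,0,0,0,0],[0,0,0,0.8,0,0,0],[0,0,0,2,0,0,0],[0,0,0,3.6,0,0,0],[0,0,0,4.3,0,0,0]]'; python3 -m jog '[[0,-0.6,0.8,0,0,0,0],[0,-1.5,2,0,0,0,0],[0,-2.4,3.2,0,0,0,0],[0,-3.3,4.4,0,0,0,0],[0,-4.2,5.6,0,0,0,0]]'; python3 -m jog '[[0,-0.8,1,0,0,0,0],[0,-1.4,1.8,0,0,0,0],[0,-1.7,2.24,0,0,0,0],[0,-1.7,2.24,0,0,0,0],[0,-1.7,2.24,0,0,0,0]]'
python3 - <<'E'
from h import *
im,d=bot.camera("scene"); save("s5",cv2.resize(im[130:380,120:480],None,fx=2,fy=2))
E
```

```text
time: 20.2
ee_pos: [0.6271, 0.0575, 0.1023]
tcp_rot: [-90.0, 0.0, -0.0]
wrist_force: [-0.4, 0.5, 0.4]
opening: 0.0835
time: 20.7
ee_pos: [0.6278, 0.0576, 0.2139]
tcp_rot: [-90.0, -0.2, -0.0]
wrist_force: [0.7, -0.0, -0.6]
opening: 0.0853
time: 21.2
ee_pos: [0.5212, 0.1985, 0.2101]
tcp_rot: [-90.0, -0.0, -0.0]
wrist_force: [-0.2, -0.3, 0.0]
opening: 0.0853
time: 21.7
ee_pos: [0.4801, 0.2532, 0.21]
tcp_rot: [-90.0, -0.0, -0.0]
wrist_force: [-1.0, -0.8, 0.2]
opening: 0.0858
```

View pics/s5.png

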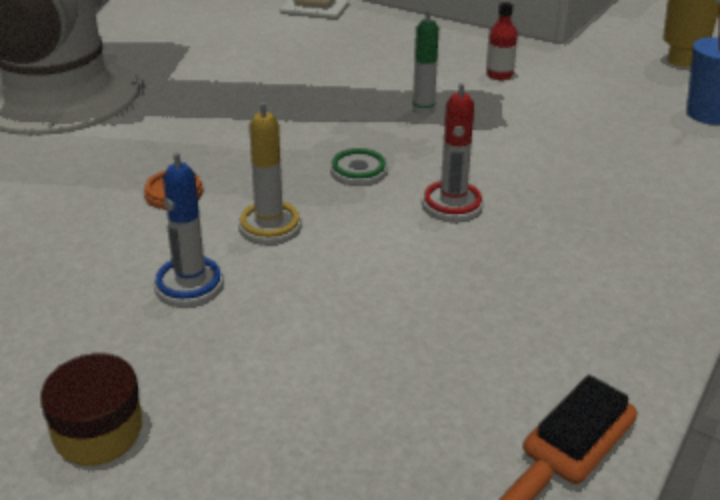

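Red stands in its ring at (453, 198). Now green.

```bash
python3 -m jog '[[0,0,0,-0.4,0,0,0],[0,0,0,-1.4,0,0,0],[0,0,0,-2.8,0,0,0],[0,0,0,-4.2,0,0,0],[0,0,0,-4.75,0,0,0]]'; python3 -m jog '[[0.3,0,0,0,0,0,0],[0.6,0,0,0,0,0,0],[1,0,0,0,0,0,0],[1,0,0,0,0,0,0],[1,0,0,0,0,0,0]]' 40;  python3 -m jog '[[1,0,0,0,0,0,0],[1,0,0,0,0,0,0]]';  python3 -m jog '[[1,0,0,0.4,0,0,0],[1,0,0,1.2,0,0,0],[1,0,0,2,0,0,0],[1,0,0,2.8,0,0,0],[1,0,0,3.2,0,0,0]]'; python3 -m jog '[[1,0,-0.4,0,0,0,0],[1,0.1,-1.4,0,0,0,0],[1,0.2,-2.6,0,0,0,0],[1,0.3,-3.8,0,0,0,0],[1,0.4,-5,0,0,0,0]]';  python3 -m jog '[[1,0.1,-1.2,0,0,0,0],[1,0.12,-2.1,0,0,0,0],[1,0.12,-2.6,0,0,0,0],[1,0.12,-2.6,0,0,0,0],[1,0.12,-2.6,0,0,0,0]]'
```

```text
time: 22.25
ee_pos: [0.4785, 0.2519, 0.0871]
tcp_rot: [-90.1, 0.3, -0.1]
wrist_force: [-0.9, 0.1, -0.5]
opening: 0.0854
time: 22.75
ee_pos: [0.4806, 0.254, 0.0932]
tcp_rot: [-89.9, -0.2, -0.0]
wrist_force: [-0.3, 0.5, 7.1]
opening: 0.0307
time: 22.95
ee_pos: [0.4806, 0.254, 0.0932]
tcp_rot: [-89.9, -0.2, -0.0]
wrist_force: [0.1, -1.4, 6.4]
opening: 0.0304
time: 23.45
ee_pos: [0.4803, 0.2539, 0.1739]
tcp_rot: [-89.9, -0.1, -0.0]
wrist_force: [0.2, 0.2, -1.1]
opening: 0.0313
time: 23.95
ee_pos: [0.4891, 0.1268, 0.1702]
tcp_rot: [-90.0, 0.1, -0.0]
wrist_force: [-0.5, -0.0, -2.4]
opening: 0.0313
time: 24.45
ee_pos: [0.4926, 0.0637, 0.1709]
tcp_rot: [-90.0, 0.0, -0.1]
wrist_force: [-0.8, -0.0, -2.1]
opening: 0.0306
```

Contact should come at about 0.1032.

```bash
python3 -m jog '[[1,0,0,-0.4,0,0,0],[1,0,0,-1.2,0,0,0],[1,0,0,-2,0,0,0],[1,0,0,-2.5,0,0,0],[1,0,0,-2.65,0,0,0]]'; python3 -m jog '[[1,0,0,0,0,0,0],[1,0,0,-0.05,0,0,0],[1,0,0,-0.1,0,0,0],[1,0,0,-0.1,0,0,0]]'
```

```text
time: 24.95
ee_pos: [0.4918, 0.0641, 0.1032]
tcp_rot: [-90.0, 0.1, 0.0]
wrist_force: [-3.1, -0.2, 13.0]
opening: 0.0308
time: 25.35
ee_pos: [0.4931, 0.0636, 0.1032]
tcp_rot: [-90.0, -0.1, -0.0]
wrist_force: [0.3, 0.6, 1.7]
opening: 0.031
```

```bash
python3 -m jog '[[1,0,0,0,0,0,0],[0.5,0,0,0,0,0,0],[0.2,0,0,0,0,0,0],[0,0,0,0,0,0,0],[0,0,0,0,0,0,0]]'; python3 -m jog '[[0,0,0,0,0,0,0],[0,0,0,0.8,0,0,0],[0,0,0,2,0,0,0],[0,0,0,3.6,0,0,0],[0,0,0,5,0,0,0]]'; python3 -m jog '[[0,-1,1,0,0,0,0],[0,-2,2,0,0,0,0],[0,-3,3.4,0,0,0,0],[0,-3.4,5,0,0,0,0],[0,-3.4,6,0,0,0,0]]'; python3 -m jog '[[0,0,0,0,0,0,0],[0,0,0,0,0,0,0]]'
python3 - <<'E'
from h import *
for c,b in(("scene",(130,380,120,480)),("top",(120,260,90,460))):
    im,d=bot.camera(c); save(c+"6",cv2.resize(im[b[0]:b[1],b[2]:b[3]],None,fx=2,fy=2))
    for k,w in dict(blue=(.468,-.228),yellow=(.473,-.097),red=(.6275,.057),green=(.493,.063)).items():
        p=world(c,d,np.ones(d.shape,bool)); s=p[(p[:,2]>.15)&(p[:,2]<.168)&(np.hypot(*(p[:,:2]-w).T)<.03)]
        print(c,k,len(s),np.round(s.mean(0),4) if len(s) else "")
E
```

```text
time: 25.85
ee_pos: [0.4927, 0.0635, 0.1024]
tcp_rot: [-90.0, 0.0, -0.0]
wrist_force: [0.4, -0.5, 1.2]
opening: 0.0834
time: 26.35
ee_pos: [0.4925, 0.0635, 0.2292]
tcp_rot: [-90.0, -0.0, -0.0]
wrist_force: [0.7, 0.4, -0.2]
opening: 0.0854
time: 26.85
ee_pos: [0.4064, 0.2155, 0.2281]
tcp_rot: [-90.0, -0.0, 0.1]
wrist_force: [-0.1, -0.0, 0.2]
opening: 0.0853
time: 27.05
ee_pos: [0.4075, 0.2138, 0.2274]
tcp_rot: [-90.0, 0.0, 0.1]
wrist_force: [1.2, -0.2, -0.2]
opening: 0.0853
scene blue 18 [ 0.4704 -0.2266  0.1563]
scene yellow 17 [ 0.4748 -0.098   0.1559]
scene red 14 [0.6286 0.0573 0.1567]
scene green 10 [0.4942 0.0626 0.1561]
top blue 11 [ 0.4665 -0.2229  0.1578]
top yellow 9 [ 0.4716 -0.0955  0.1581]
top red 9 [0.6257 0.059  0.1563]
top green 5 [0.4918 0.0648 0.159 ]
```

View pics/scene6.png

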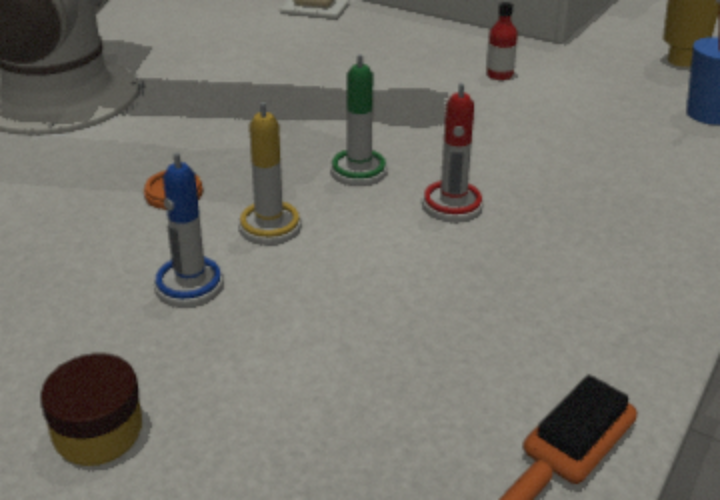

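View pics/top6.png

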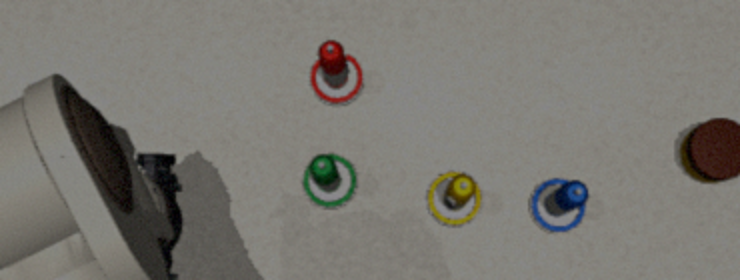

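All four handles stand upright inside rings of their own colour. Their shaft tips read about 0.16 m, which matches the feet being on the seats, and the arm is clear.

```bash
python3 -c "
from workcell import bot
print(bot.job_done())"
```

```text
the job is handed in; nothing more can be done
None
```

All four toothbrush handles are on charge: blue, yellow, red and green each stand upright in the dock with the matching ring. I handed the job in at about 27 s on the robot's clock, with the arm clear of everything.

- **Seating:** Each foot made contact about 10 mm above counter height, which is the seat and not the ring top. The shaft tips then read 0.156–0.159 m in both cameras, against 0.160 m expected. They were within about 6 mm of the dock centres.
- **Left alone:** I never reached for the red bottle, the cream jar or the orange look-alike dock. In the last pictures they look unmoved.
- **Disagreements:** The two cameras differed by 2–5 mm, so I averaged them. The circle fit on the handle sides came out wrong for some handles, so I used the shaft tips instead. A region search for the blue handle just after I placed it found nothing, but the pictures showed it standing in its ring.

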